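# Lid interlock check on the sample cell

## Robot

A 6-joint arm with a two-finger parallel gripper is mounted at the origin on a cart in front of the work surface, level with it; the furniture and walls round the work are solid. World frame = base frame: x ahead of the robot, y to its left, z up, the work surface at z = 0. Lengths are in m, angles in rad, forces in N, time in s.
With the tool pointing down it reaches from about 0.35 to 0.875 m from the base axis. Payload 4.2 kg.
Tool frame: the origin (TCP) lies between the finger pads; the fingertips stand arm.tcp_to_tips ahead of it and the grasp point (between the pads) lies 11 mm behind it (arm.tcp_to_tips is the distance from the TCP to the fingertips, in m); z points along the fingers, y is the line along which they close (so a half turn about z gives the same grasp; the last joint's range is limited). The gripper opens to 85 mm and grips with 20 to 120 N. Pads are 22 mm wide; open, the fingers measure 114 mm over their backs; the gripper's body (76 mm by 85 mm) begins 54 mm behind the grasp point. The pads swing forward as they close: fully open they stand 13 mm farther back than shut.
Start: joints at [1.462, 0.385, 0.008, 0, -1.194, -0.259], TCP at [0.225, 0.583, 0.239] pointing down, gripper open.
Joint ranges: [-3.14, 3.14], [-1.21, 2.06], [-1.07, 1.41], [-3.16, 2.05], [-2.99, -0.16], [-3.1, 3.1]. Speed limits (rad/s): [2.79, 2.79, 3.14, 3.14, 3.14, 3.14].

## Interface

Orientations are given as a unit quaternion [x, y, z, w].
In Python, from cell import arm, hand, kin, get_obs, imaging, order gives the robot as it stands. Calls block until the motion is done:
- arm.movep(position, orientation): joint-space move of the TCP to a pose.
- arm.move_l(position, orientation=None, rate=0.15, stop_force=None): straight line of the TCP; orientation=None keeps the orientation; rate is the mean speed in m/s. With stop_force (N) it stops when the force on the tool has changed by that much, and returns True; else False.
- arm.move_j(angles): joint-space move.
- hand.open_gripper() and hand.gripper_close(squeeze=None): open the fingers fully, or close them until they stop; squeeze is the grip in N (None keeps the last).
- arm.dwell(seconds).
- kin.ik(position, orientation): joint angles nearest the present ones, or None.
- get_obs(): the state.
- imaging.camera(name): name is "scene" or "top" or "wrist"; returns (picture, depth): 480x640x3 uint8, red, green, blue; 480x640 float32, m along the optical axis (not along the pixel's ray), 0 where there is no reading.
- imaging.camera_model(name): a dict with "fovy" (degrees; the focal length in pixels is half the picture's height over the tangent of half this angle, whatever the lens; pixels are square), "cx", "cy" (the principal point, pixels), "dist_coeffs" ([k1, k2, p1, p2, k3] as OpenCV has them; the pictures are not rectified), "world_from_camera" (4x4, takes a point from camera to world coordinates); the wrist camera has in their place "hand_eye" (4x4, takes a point from camera to tool coordinates, whose origin is the TCP and whose axes are the flange's). Camera axes: x right, y up, looking along -z (the intrinsics and any distortion apply to the point x, -y, -z); pixel columns grow to the right and rows downward; lengths in m; the calibration is good to about 2 mm. A picture is of the moment at which its call begins: read the wrist's pose just before it. camera_model takes no time and is no camera call.
A pose or a line that the arm cannot do raises arm.MotionError and nothing moves.
- order.hand_in(): hands the job in; it is judged then, once.
The state is a dict: "t": time; "joint_pos": joint angles; "dq": joint speeds; "joint_efforts": joint torques, N m; "position": TCP position; "tcp_rot": TCP orientation; "contact_force": force on the tool from outside, world axes, zero at the start; "ft_torque": the same for the moment, N m; "gripper_width": finger opening in m; "gripper_force": force on a finger pad.
Only numpy, scipy, OpenCV 4.12 (cv2) and the standard library are available. Lean on these libraries where they do the work, as an engineer would, in place of code of your own. Each camera call takes 0.05 s, during which the arm holds its last target. There are 200 camera calls.

## Task

Check the sample cell's sprung lid: first press the lid down until you feel it bottom on its stop, then take the black bar handle, lift the lid against its spring until the yellow pointer on the lid lies in line with the red index arm on the sector plate, and finish holding the lid still there by the handle, not letting go. Leave the red index and the things standing round the cell where they are.

Things in the scene. Friction and masses are not known exactly. Their poses are not given: they have to be found in the camera images.
- cell: Sample cell, fixed box 150 x 150 x 63 mm high with white hinged lid. Origin under its centre on the worktop; -x is its front (handle side), +y its left, z up. On the lid a drum 81 mm across (centre x -26, y 22, top z 84 mm; small posts on it to 99) and an 11 mm post (x 10, y -42, top 104). Sector plate and index stand along the left side, y 83 to 102 mm. Sockets stick out of both sides.
- handle: Lift handle: black round bar 14 mm thick, 30 mm long, along the cell's y, both ends free, on an aluminium bracket 24 mm wide in front of the lid's front edge. Origin at the bar's middle; with the lid on its stop at cell x -105, y -35, z 75 mm (181 mm before and 13.5 mm above the hinge line). Axes as the cell's, turning with the lid. Gripped by its two ends it can turn between the fingers.
- cell_lid (a joint): Lid angle, rad: 0 = on its hard stop, growing as the front rises (to 1.4). Let go, it rests slightly raised, about 0.12, on a sprung contact. Spring 2.2 N m/rad: about 1.5 N down at the handle presses it from rest to the stop, 4 to 8 N up holds it at the index; released it snaps back to rest.
- index_arm (a joint): Angle of the red index arm, rad, on the same scale and hinge line as cell_lid: the lid's pointer is in line with it when both values are equal. Set anywhere from 0.45 to 0.85; stiff, turns only if knocked.
- index_tip (a point): Outer tip of the red index arm, 160 mm from the hinge line, on the left side of the cell (cell y = 94 mm). Its x axis runs along the arm toward the hinge.
- pointer_tip (a point): Outer tip of the yellow pointer on the lid's left edge (a bar 6 mm high), 160 mm from the hinge line at cell y = 83 mm; it moves with the lid and points straight away from the hinge line.
- mug: Bystander, leave alone: green and white mug, 78 mm across, 101 mm high, handle to one side; origin under its centre.
- multimeter: Bystander, leave alone: grey-blue hand multimeter, 155 x 76 x 47 mm; origin under its centre.
- reel: Bystander, leave alone: blue solder reel, 56 mm across, 36 mm high; origin under its centre.
- disc_green: Bystander, leave alone: green sample disc, 64 mm across, 9 mm thick; origin under its centre.
- weight: Bystander, leave alone: brass cylinder weight, 32 mm across, 28 mm high; origin under its centre.
- lid_hinge (a point): Point on the lid's hinge line, at cell x +76, y 2, z 61.5 mm; the line runs along the cell's y. Axes as the cell's.

How it is judged:
On the way, in this order (a step that is already met when the one before it is completed fails the run):
1. the lid is pressed down on its stop (value of joint cell_lid below 0.03 rad), for 0.2 s.
2. the lid is lifted until its pointer is in line with the red index (angle between the x axis of handle and the x axis of index_tip, either way round below 0.06 rad and contact force between the fingers and handle above 1.5 N), for 0.5 s.
At the end, for the whole second after the job is handed in: The fingers hold the lid by its black bar handle, still, at the angle of the red index to within 0.06 rad (3.4 degrees), after the lid was first pressed onto its stop (below 0.03 rad for 0.2 s); index not turned by more than 8 mm at its tip, bystanders not moved by more than 20 mm (all of step 2 and value of joint cell_lid above 0.38 rad and velocity of joint cell_lid between -0.05 and 0.05 rad/s); the arm keeps its last pose, push and grip.
It fails at once if the red index was knocked (distance of index_tip from where it was at the start of the episode above 0.008 m).
It fails at once if a bystander (mug, multimeter, solder reel, green disc, brass weight) was disturbed (distance of any of mug, multimeter, reel, disc_green, weight from where it was at the start of the episode above 0.02 m).
It also fails if it takes over 35 s, if anything falls off the work surface, if the arm or the gripper's body presses on something with over 40 N, if the wrist force passes 120 N, or if a joint passes its speed limit or range.

## Working session

There is one attempt and no reset: what is moved stays moved. The work goes in short steps, each a Python script; the robot and the scene stay as the last script left them, time stands still between calls to the robot, and variables do not carry over. Pictures are saved under pics/ and viewed, at most 10 in all, crops included, and the job is handed in when it is done.

```bash
ls; mkdir -p pics; python3 - <<'E'
from cell import arm,get_obs,imaging
import cv2,numpy as np
o=get_obs();print(o['t'],o['position'],o['tcp_rot'],arm.tcp_to_tips)
for n in ['scene','top']:
    p,d=imaging.camera(n);cv2.imwrite(f'pics/{n}0.png',p[:,:,::-1]);np.savez(f'{n}0.npz',p=p,d=d);m=imaging.camera_model(n);print(n,m)
print(imaging.camera_model('wrist'))
E
```

```text
pics
0.0 [0.22452176 0.58265084 0.23819611] [ 9.83114735e-01 -1.82986810e-01 -1.59393918e-04  1.10467434e-03] 0.008
scene {'fovy': 53.71419971356893, 'cx': 326.16948476627476, 'cy': 240.81244594641797, 'dist_coeffs': array([-0.06977599,  0.        ,  0.        ,  0.        ,  0.        ]), 'world_from_camera': array([[ 0.86360996,  0.3289491 , -0.38206064,  0.15109604],
       [-0.50412359,  0.55426354, -0.66230758, -0.63561291],
       [-0.0061032 ,  0.76458121,  0.64449851,  0.72163003],
       [ 0.        ,  0.        ,  0.        ,  1.        ]])}
top {'fovy': 45.78758486524453, 'cx': 328.2050118062376, 'cy': 248.10237353850937, 'dist_coeffs': array([-0.07809546,  0.        ,  0.        ,  0.        ,  0.        ]), 'world_from_camera': array([[ 0.02777703,  0.98261703, -0.18355436,  0.28088228],
       [-0.9994123 ,  0.03098916,  0.01465377,  0.03422146],
       [ 0.02008723,  0.18303945,  0.98290033,  1.42752902],
       [ 0.        ,  0.        ,  0.        ,  1.        ]])}
{'fovy': 70.67003104322211, 'cx': 324.41743857645076, 'cy': 243.7186452534213, 'dist_coeffs': array([0.00966114, 0.        , 0.        , 0.        , 0.        ]), 'hand_eye': array([[ 1.64826171e-03,  9.45992936e-01,  3.24183047e-01,
         8.43284543e-02],
       [ 9.99998449e-01, -1.76032376e-03,  5.24231117e-05,
        -1.27190052e-03],
       [ 6.20259013e-04,  3.24182458e-01, -9.45994371e-01,
        -1.35335920e-01],
       [ 0.00000000e+00,  0.00000000e+00,  0.00000000e+00,
         1.00000000e+00]])}
```

View pics/scene0.png

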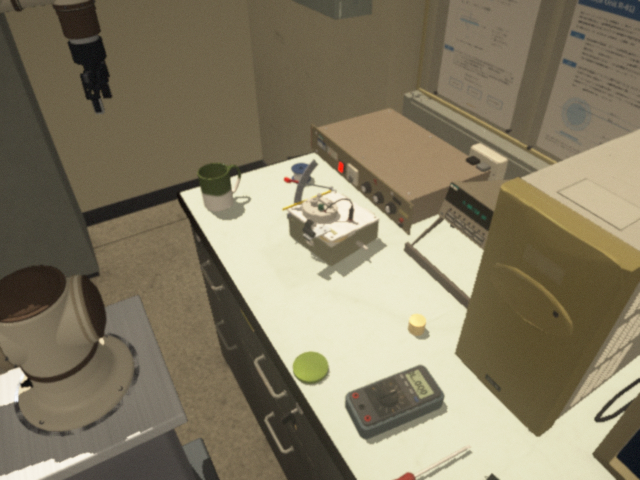

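View pics/top0.png

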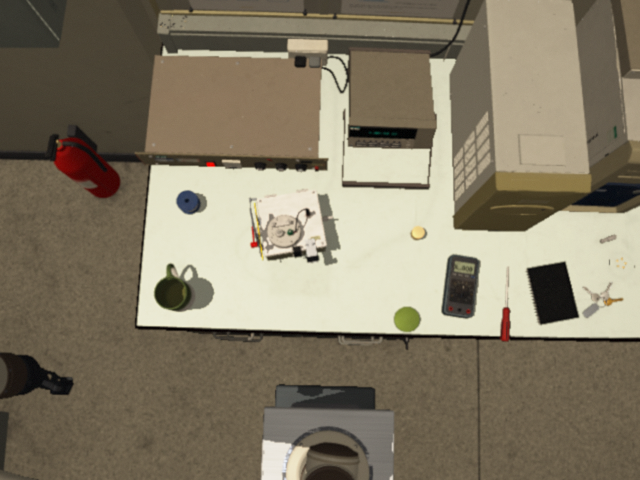

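The scene and top views show the cell at top pixel (290,225), with its handle at (312,252) facing the robot and the red index near (253,243). The mug is at (172,293) and the reel at (188,202). Next I'll get a rough pose from depth, then take close wrist views.

```bash
cat > h.py <<'E'
import numpy as np,cv2
from scipy.spatial.transform import Rotation as R
from cell import arm,hand,kin,get_obs,imaging,order
def K(m):
    f=240/np.tan(np.radians(m['fovy']/2)); return np.array([[f,0,m['cx']],[0,f,m['cy']],[0,0,1.]])
def rays(m,uv):
    n=cv2.undistortPoints(np.float64(uv).reshape(-1,1,2),K(m),m['dist_coeffs'])[:,0]
    return np.c_[n[:,0],-n[:,1],-np.ones(len(n))]
def world(m,T,uv,d):
    return (rays(m,uv)*np.reshape(d,(-1,1)))@T[:3,:3].T+T[:3,3]
def cloud(m,T,d):
    v,u=np.mgrid[:480,:640]; return world(m,T,np.c_[u.ravel(),v.ravel()],d.ravel()).reshape(480,640,3)
def proj(m,T,P):
    c=(np.reshape(P,(-1,3))-T[:3,3])@T[:3,:3]
    return cv2.projectPoints(c*[1,-1,-1],np.zeros(3),np.zeros(3),K(m),m['dist_coeffs'])[0][:,0]
def wrist(name):
    o=get_obs();p,d=imaging.camera('wrist');m=imaging.camera_model('wrist')
    B=np.eye(4);B[:3,:3]=R.from_quat(o['tcp_rot']).as_matrix();B[:3,3]=o['position'];T=B@m['hand_eye']
    cv2.imwrite(f'pics/{name}.png',p[:,:,::-1]);np.savez(name+'.npz',p=p,d=d,T=T);return m,T,p,d
def q(yaw,pitch=0): # tool down, tool y along world direction yaw+90deg; pitch leans z forward
    return (R.from_euler('z',yaw)*R.from_euler('y',-pitch)*R.from_euler('x',np.pi)).as_quat()
E
python3 - <<'E'
from h import *
z=np.load('top0.npz');m=imaging.camera_model('top');C=cloud(m,m['world_from_camera'],z['d'])
for n,uv in dict(handle=(312,252),idx=(253,243),mug=(172,293),reel=(188,202),disc=(406,319)).items():print(n,C[uv[1],uv[0]].round(3))
s=C[185:265,245:330].reshape(-1,3);s=s[(s[:,2]>.055)&(s[:,2]<.083)]
r=cv2.minAreaRect(np.float32(s[:,:2]*1000));print(r,len(s))
h=C[185:265,245:330].reshape(-1,3);h=h[(abs(h[:,2]-.045)<.05)];print(np.histogram(h[:,2],10))
E
```

```text
handle [0.521 0.053 0.084]
idx [0.527 0.188 0.147]
mug [0.419 0.402 0.007]
reel [0.649 0.372 0.032]
disc [ 0.372 -0.186  0.007]
((588.9645385742188, 114.7728500366211), (173.1729736328125, 169.57562255859375), 11.321212768554688) 2832
(array([2075,  100,   41,   57,   67,   61,  690, 1400,  832,  501]), array([-0.00499593,  0.00500304,  0.01500201,  0.02500098,  0.03499995,
        0.04499892,  0.05499789,  0.06499686,  0.07499583,  0.0849948 ,
        0.09499377]))
```

```bash
python3 - <<'E'
from h import *
np.set_printoptions(precision=3,suppress=True)
for yaw in (.14,.14+np.pi,.14-np.pi):
    for P in ([.51,.055,.07],[.47,.06,.3],[.53,.055,.18],[.49,.16,.3]):
        print(yaw,P,kin.ik(P,q(yaw)))
E
```

```text
0.14 [0.51, 0.055, 0.07] [ 0.424  0.392 -0.479  0.    -0.699  1.287]
0.14 [0.47, 0.06, 0.3] [ 0.471  0.082 -0.241  0.    -1.248  1.24 ]
0.14 [0.53, 0.055, 0.18] [ 0.408  0.282 -0.305  0.    -0.984  1.303]
0.14 [0.49, 0.16, 0.3] [ 0.631  0.157 -0.153  0.    -1.26   1.08 ]
3.2815926535897932 [0.51, 0.055, 0.07] [ 0.424  0.392 -0.479 -0.    -0.699 -1.855]
3.2815926535897932 [0.47, 0.06, 0.3] [ 0.471  0.082 -0.241 -0.    -1.248 -1.902]
3.2815926535897932 [0.53, 0.055, 0.18] [ 0.408  0.282 -0.305 -0.    -0.984 -1.839]
3.2815926535897932 [0.49, 0.16, 0.3] [ 0.631  0.157 -0.153 -0.    -1.26  -2.062]
-3.001592653589793 [0.51, 0.055, 0.07] [ 0.424  0.392 -0.479 -0.    -0.699 -1.855]
-3.001592653589793 [0.47, 0.06, 0.3] [ 0.471  0.082 -0.241 -0.    -1.248 -1.902]
-3.001592653589793 [0.53, 0.055, 0.18] [ 0.408  0.282 -0.305 -0.    -0.984 -1.839]
-3.001592653589793 [0.49, 0.16, 0.3] [ 0.631  0.157 -0.153 -0.    -1.26  -2.062]
```

```bash
python3 - <<'E'
from h import *
arm.movep([.46,.06,.27],q(.14+np.pi)); a=wrist('w1')
arm.movep([.45,.17,.27],q(.14+np.pi)); b=wrist('w2')
print(get_obs()['t'],get_obs()['contact_force'])
E
```

```text
2.7833 [-0.66129528 -0.93828614 -0.14191699]
```

View pics/w1.png

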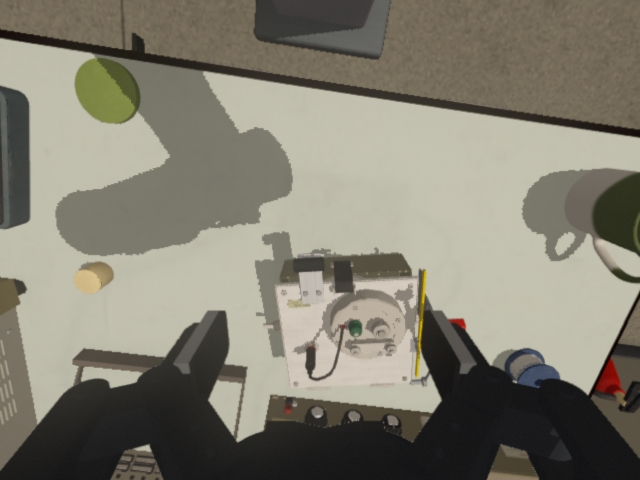

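View pics/w2.png

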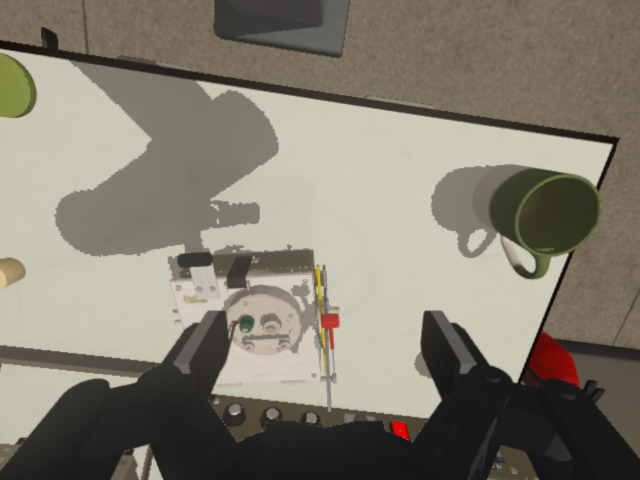

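Both wrist views show the handle bar clearly, at (309,264) in w1 and (196,259) in w2. The yellow pointer runs from (423,270) to (418,375) in w1. The red index is at (331,321) in w2.

```bash
cat > meas.py <<'E'
from h import *
np.set_printoptions(precision=4,suppress=True)
def tri(obs):
    A=np.zeros((3,3));b=np.zeros(3)
    for m,T,uv in obs:
        r=T[:3,:3]@rays(m,[uv])[0];r/=np.linalg.norm(r);M=np.eye(3)-np.outer(r,r);A+=M;b+=M@T[:3,3]
    return np.linalg.solve(A,b)
m=imaging.camera_model('wrist');V={}
for n,box in (('w1',(285,330,250,280)),('w2',(170,222,245,275))):
    z=np.load(n+'.npz');T=z['T'];p=z['p'];C=cloud(m,T,z['d']);hsv=cv2.cvtColor(p,cv2.COLOR_RGB2HSV)
    V[n]=(T,p,C,hsv,z['d'])
    x0,x1,y0,y1=box;mask=np.zeros((480,640),np.uint8);mask[y0:y1,x0:x1]=((p.max(2)<75)&(C[:,:,2]>.065))[y0:y1,x0:x1]
    nb,l,st,ce=cv2.connectedComponentsWithStats(mask);k=1+st[1:,4].argmax();P=C[l==k]
    print(n,'bar px',st[k],ce[k],cv2.minAreaRect(np.argwhere(l==k)[:,::-1].astype(np.float32)));print(' mean',P.mean(0),'zmax',np.percentile(P[:,2],[50,95]))
    r=cv2.minAreaRect(np.float32(P[:,:2]*1000));print(' rect',r)
    V[n+'c']=ce[k]
    Y=(hsv[:,:,0]>22)&(hsv[:,:,0]<33)&(hsv[:,:,1]>180)&(C[:,:,2]>.06)&(C[:,:,0]>.45); P=C[Y]
    c=P.mean(0);u=np.linalg.svd(P-c)[2][0];u*=np.sign(u[0]);t=(P-c)@u;print(' yellow',len(P),c,u,'ends',c+u*t.min(),c+u*t.max(),'yaw',np.arctan2(u[1],u[0]),'pitch',-np.arcsin(u[2]))
    Rd=((hsv[:,:,0]<8)|(hsv[:,:,0]>172))&(hsv[:,:,1]>150)&(np.abs(C[:,:,0]-.58)<.12)&(np.abs(C[:,:,1]-.19)<.06)&(C[:,:,2]>.05);P=C[Rd]
    if len(P)>8:
        c=P.mean(0);u=np.linalg.svd(P-c)[2][0];print(' red',len(P),c,u,P.min(0),P.max(0))
    # lid white
    W=(p.min(2)>130)&(C[:,:,2]>.058)&(C[:,:,2]<.09)&(abs(C[:,:,0]-.58)<.13)&(abs(C[:,:,1]-.1)<.12);P=C[W]
    print(' lid',cv2.minAreaRect(np.float32(P[:,:2]*1000)))
print('tri',tri([(m,V[n][0],V[n+'c']) for n in('w1','w2')]))
E
python3 meas.py
```

```text
w1 bar px [293 258  32  14 392] [308.2245 264.1964] ((308.3681945800781, 264.20526123046875), (12.749804496765137, 31.015201568603516), 87.70938873291016)
 mean [0.5038 0.0521 0.1033] zmax [0.1023 0.1038]
 rect ((446.5416564941406, 43.93269729614258), (132.12648010253906, 30.327314376831055), 8.134084701538086)
 yellow 285 [0.5535 0.1777 0.0922] [ 0.5956  0.329  -0.7328] ends [0.4226 0.1054 0.2533] [0.6021 0.2045 0.0324] yaw 0.5046077820334393 pitch 0.8224368507764268
 red 72 [0.5214 0.1894 0.1462] [-0.0966 -0.9221 -0.3746] [0.5192 0.1812 0.1431] [0.5245 0.1944 0.15  ]
 lid ((583.3009033203125, 114.37010192871094), (192.56869506835938, 168.49685668945312), 11.632909774780273)
w2 bar px [178 253  35  14 418] [194.5215 259.366 ] ((195.0, 259.5), (13.0, 34.0), 90.0)
 mean [0.5043 0.0543 0.1021] zmax [0.102  0.1036]
 rect ((446.6709289550781, 106.49435424804688), (24.41065788269043, 187.91921997070312), 48.02245330810547)
 yellow 120 [0.5521 0.1828 0.0775] [ 0.973   0.1988 -0.1172] ends [0.5024 0.1726 0.0835] [0.643  0.2013 0.0665] yaw 0.20149900307035307 pitch 0.11745772180428043
 red 269 [0.5308 0.1889 0.1434] [ 0.8422  0.1725 -0.5109] [0.5194 0.1805 0.1145] [0.5758 0.1988 0.1509]
 lid ((582.9288940429688, 113.67803955078125), (193.5098876953125, 166.23268127441406), 13.796287536621094)
tri [0.5069 0.0522 0.0961]
```

```bash
python3 - <<'E'
from h import *
np.set_printoptions(precision=3,suppress=True)
H=imaging.camera_model('wrist')['hand_eye'];yaw=.2
tgt=np.array([.57,.195,.1]);best=[]
for el in (20,30,40,50):
  for az in (-40,-20,0,20):
    for roll in (0,90,180,270):
      a=np.radians(az)+yaw;e=np.radians(el)
      d=np.array([-np.sin(a)*np.cos(e),np.cos(a)*np.cos(e),np.sin(e)]) # from target to cam, +y side
      zc=d;xc=np.cross([0,0,1],zc);xc/=np.linalg.norm(xc);yc=np.cross(zc,xc)
      T=np.eye(4);T[:3,:3]=np.c_[xc,yc,zc]@R.from_euler('z',roll,degrees=True).as_matrix();T[:3,3]=tgt+.36*d
      B=T@np.linalg.inv(H);j=kin.ik(B[:3,3],R.from_matrix(B[:3,:3]).as_quat())
      if j is not None:print(el,az,roll,B[:3,3],B[:3,2],j)
E
```

```text
20 -40 90 [0.633 0.381 0.169] [-0.141 -0.935 -0.325] [ 0.911  1.152  0.644  0.593 -2.169  0.424]
20 -40 180 [0.656 0.355 0.202] [-0.373 -0.684 -0.627] [ 0.79   1.115  0.949  0.284 -2.258  1.932]
20 -20 0 [0.601 0.397 0.139] [-0.148 -0.989 -0.02 ] [ 0.949  1.267  0.593  0.675 -2.322 -1.062]
20 -20 90 [0.565 0.391 0.169] [ 0.187 -0.927 -0.325] [ 1.059  0.942  0.148  0.696 -1.845  0.376]
20 -20 180 [0.596 0.375 0.202] [-0.117 -0.77  -0.627] [ 0.929  0.914  0.475  0.404 -1.935  2.045]
20 -20 270 [0.632 0.381 0.171] [-0.451 -0.832 -0.323] [ 0.833  1.324  1.096  0.407 -2.537 -2.607]
20 0 0 [0.53  0.396 0.139] [ 0.2  -0.98 -0.02] [ 1.105  1.065  0.084  0.75  -2.005 -1.184]
20 0 90 [0.498 0.378 0.169] [ 0.493 -0.807 -0.325] [ 1.192  0.756 -0.302  0.858 -1.567  0.285]
20 0 180 [0.533 0.373 0.202] [ 0.154 -0.764 -0.627] [ 1.063  0.728  0.057  0.532 -1.645  2.105]
20 0 270 [0.565 0.391 0.171] [-0.14  -0.936 -0.323] [ 0.988  1.061  0.472  0.491 -2.135 -2.599]
20 20 0 [0.464 0.37  0.139] [ 0.523 -0.852 -0.02 ] [ 1.248  0.9   -0.375  0.89  -1.739 -1.344]
20 20 90 [0.44  0.342 0.169] [ 0.739 -0.59 
[... 3886 characters left out ...]
 0.034  0.61  -1.738 -1.031]
50 0 90 [0.511 0.318 0.257] [ 0.437 -0.531 -0.726] [ 1.085  0.397 -0.366  0.731 -1.256  0.407]
50 0 180 [0.548 0.299 0.279] [ 0.071 -0.354 -0.933] [ 0.884  0.437  0.036  0.286 -1.417  2.376]
50 0 270 [0.577 0.33  0.258] [-0.195 -0.661 -0.724] [ 0.876  0.771  0.428  0.296 -1.931 -2.366]
50 20 0 [0.488 0.33  0.236] [ 0.447 -0.729 -0.517] [ 1.161  0.537 -0.362  0.782 -1.471 -1.036]
50 20 90 [0.472 0.291 0.257] [ 0.593 -0.35  -0.726] [ 1.107  0.211 -0.678  0.947 -1.008  0.468]
50 20 180 [0.514 0.285 0.279] [ 0.188 -0.308 -0.933] [ 0.939  0.315 -0.174  0.359 -1.249  2.606]
50 20 270 [0.53  0.325 0.258] [ 0.042 -0.688 -0.724] [ 0.99   0.612  0.084  0.429 -1.683 -2.228]
```

```bash
cat >> h.py <<'E'
def campose(tgt,el,az,roll,dist,yaw=.2):
    H=imaging.camera_model('wrist')['hand_eye'];a=np.radians(az)+yaw;e=np.radians(el)
    d=np.array([-np.sin(a)*np.cos(e),np.cos(a)*np.cos(e),np.sin(e)])
    xc=np.cross([0,0,1],d);xc/=np.linalg.norm(xc)
    T=np.eye(4);T[:3,:3]=np.c_[xc,np.cross(d,xc),d]@R.from_euler('z',roll,degrees=True).as_matrix();T[:3,3]=tgt+dist*d
    B=T@np.linalg.inv(H);return B[:3,3],R.from_matrix(B[:3,:3]).as_quat()
E
python3 - <<'E'
from h import *
arm.movep(*campose(np.array([.57,.195,.1]),30,0,270,.36)); wrist('w3');print(get_obs()['t'])
E
```

```text
3.8417
```

View pics/w3.png

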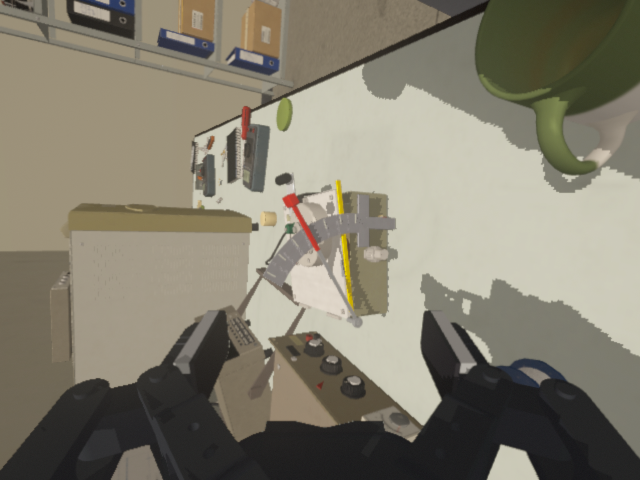

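w3 is the side view. The red arm runs from (290,200) to (317,248), pointing at the hinge at (357,322). The yellow pointer runs from (338,181) to (351,307).

```bash
cat > m2.py <<'E'
from h import *
np.set_printoptions(precision=4,suppress=True)
m=imaging.camera_model('wrist')
def line(n,col,box):
    z=np.load(n+'.npz');hsv=cv2.cvtColor(z['p'],cv2.COLOR_RGB2HSV);H,S=hsv[:,:,0],hsv[:,:,1]
    M=((H>20)&(H<34)&(S>150)) if col=='y' else (((H<8)|(H>172))&(S>150))
    K_=np.zeros_like(M);x0,x1,y0,y1=box;K_[y0:y1,x0:x1]=M[y0:y1,x0:x1]
    uv=np.argwhere(K_)[:,::-1].astype(np.float32);r=rays(m,uv);T=z['T']
    vx,vy,cx,cy=cv2.fitLine(uv,cv2.DIST_HUBER,0,.01,.01).ravel();t=(uv-[cx,cy])@[vx,vy]
    e=np.array([[cx+vx*s,cy+vy*s] for s in(t.min(),t.max())]);rr=rays(m,e)@T[:3,:3].T
    nrm=np.cross(rr[0],rr[1]);return e,T[:3,3],rr,nrm/np.linalg.norm(nrm),len(uv)
Y={'w1':line('w1','y',(410,432,265,385)),'w2':line('w2','y',(310,332,262,385)),'w3':line('w3','y',(330,360,175,312))}
r3=line('w3','r',(298,322,212,252));r2=line('w2','r',(322,342,310,350))
for k in Y:print(k,Y[k][0].ravel(),Y[k][4])
print('r3',r3[0].ravel(),r3[4])
for a,b in(('w1','w3'),('w2','w3')):
    d=np.cross(Y[a][3],Y[b][3]);d/=np.linalg.norm(d);d*=np.sign(d[0]);print('ydir',a,b,d,'yaw',np.arctan2(d[1],d[0]),'pitch',-np.arcsin(d[2]))
    # points: w3 end rays onto plane of a
    for r in Y[b][2]:
        s=(Y[a][1]-Y[b][1])@Y[a][3]/(r@Y[a][3]);print('  end',Y[b][1]+s*r)
bar=np.array([.5069,.0522])
for yaw in(.17,.19,.21,.23):
    Rz=np.array([[np.cos(yaw),-np.sin(yaw)],[np.sin(yaw),np.cos(yaw)]]);c=bar-Rz@[-.1021,-.035]
    out=[]
    for L,yy in((r3,.094),(Y['w3'],.083)):
        P=[]
        for r in L[2]:
            nn=Rz[:,1];s=((c-L[1][:2])@nn+yy)/(r[:2]@nn);w=L[1]+s*r;P.append([*(Rz.T@(w[:2]-c)),w[2]])
        P=np.array(P);d=P[1]-P[0];out+=[np.arctan2(-d[2],d[0])%np.pi, [np.arctan2(p[2]-.0615,.076-p[0]) for p in P],P]
    print(yaw,c,*out,sep='\n  ')
E
python3 m2.py
```

```text
w1 [416.5478 376.04   424.2919 270.0213] 338
w2 [317.4918 265.9638 325.299  371.978 ] 186
w3 [337.5912 180.8343 350.8535 308.2235] 509
r3 [297.1776 212.4454 317.397  249.785 ] 174
ydir w1 w3 [ 0.9721  0.2031 -0.1172] yaw 0.20596148571852477 pitch 0.11743741266813434
  end [0.504  0.1729 0.0807]
  end [0.6444 0.2022 0.0638]
ydir w2 w3 [ 0.9729  0.1973 -0.121 ] yaw 0.20010302329619867 pitch 0.12124877680616826
  end [0.504  0.1729 0.0807]
  end [0.6448 0.2015 0.0632]
0.17
  [0.6016 0.104 ]
  0.5602681196229043
  [np.float64(0.5372664629245666), np.float64(0.5266651438974924)]
  [[-0.0466  0.094   0.1345]
 [-0.0084  0.094   0.1106]]
  0.1407074891599159
  [np.float64(0.11327115706372136), np.float64(-0.1475618152300771)]
  [[-0.0848  0.083   0.0798]
 [ 0.0606  0.083   0.0592]]
0.19
  [0.6006 0.1059]
  0.5526797728783142
  [np.float64(0.5502912921267119), np.float64(0.5491821887448547)]
  [[-0.0439  0.094   0.1351]
 [-0.0059  0.094   0.1117]]
  0.12780343533439475
  [np.float64(0.11644779860749707), np.float64(-0.0026861423041001156)]
  [[-0.0824  0.083   0.08  ]
 [ 0.0621  0.083   0.0615]]
0.21
  [0.5995 0.1077]
  0.5448393009682454
  [np.float64(0.5639620357205659), np.float64(0.572907911258929)]
  [[-0.0412  0.094   0.1356]
 [-0.0034  0.094   0.1127]]
  0.11480572094020074
  [np.float64(0.11993660331553008), np.float64(0.17920261872097173)]
  [[-0.0799  0.083   0.0803]
 [ 0.0637  0.083   0.0637]]
0.23
  [0.5983 0.1096]
  0.5367446045193687
  [np.float64(0.5783178258871651), np.float64(0.5979085667695071)]
  [[-0.0385  0.094   0.1362]
 [-0.0008  0.094   0.1138]]
  0.10172328185832377
  [np.float64(0.12375884998103336), np.float64(0.4003553051926684)]
  [[-0.0775  0.083   0.0806]
 [ 0.0653  0.083   0.066 ]]
```

```bash
python3 - <<'E'
from h import *
np.set_printoptions(precision=0,suppress=True,linewidth=200)
m=imaging.camera_model('wrist');yaw=.202;c=np.array([.600,.107]);Rz=R.from_euler('z',yaw).as_matrix()
for n in('w1','w2'):
    z=np.load(n+'.npz');C=cloud(m,z['T'],z['d']);P=(C.reshape(-1,3)-[*c,0])@Rz*1000;dark=z['p'].max(2).ravel()<90
    for lo in range(-125,-50,6):
        row=[]
        for y in range(-95,45,8):
            s=(abs(P[:,0]-lo-3)<3)&(abs(P[:,1]-y-4)<4)&(P[:,2]>-5)&(P[:,2]<160);row.append(np.percentile(P[s,2],90) if s.sum() else -9)
        print(n,lo,np.array(row))
E
```

```text
w1 -125 [1. 1. 1. 1. 1. 1. 1. 1. 1. 1. 1. 1. 1. 1. 2. 1. 1. 1.]
w1 -119 [1. 1. 1. 1. 1. 1. 1. 1. 1. 1. 1. 1. 1. 1. 2. 1. 1. 1.]
w1 -113 [  1.   1.   1.   1.   1. 101. 101. 101. 101. 101.   1.   1.   1.   1.   2.   1.   2.   1.]
w1 -107 [  1.   1.   1.   1.   1. 103. 103. 104. 104. 104.   1.   2.   1.   1.   1.   1.   1.   1.]
w1 -101 [  1.   1.   1.   1.   1. 102. 103. 103. 103. 102.   1.   1.   2.   1.   2.   1.   1.   1.]
w1 -95 [ 1.  1.  1.  1.  1.  1. 87. 86. 87.  1.  1.  1.  1.  2.  1.  1.  1.  1.]
w1 -89 [ 1.  1.  1.  1.  1.  1. 87. 86. 86.  1. 49. 50. 50.  1.  1.  1.  1.  1.]
w1 -83 [ 1.  1.  2.  1.  1.  1. 86. 86. 86. 84. 82. 84. 85.  1.  1.  1.  1.  1.]
w1 -77 [ 1.  1. 80. 80. 81. 81. 85. 85. 85. 80. 87. 89. 88. 81. 80. 81. 80. 80.]
w1 -71 [ 1.  1. 80. 82. 81. 81. 86. 84. 86. 81. 89. 89. 89. 88. 81. 81. 81. 81.]
w1 -65 [  0.   1.  80.  82.  80.  80.  85.  84.  85.  82.  88.  86.  97.  99. 100. 100.  98.  83.]
w1 -59 [  2.   1.  79.  79.  80.  80.  83.  83.  83.  79.  79.  97. 100. 101. 100. 101. 100.  99.]
w1 -53 [  1.   1.  78.  79.  80.  80.  82.  82.  82.  79.  96.  99. 1
[... 459 characters left out ...]
2 -95 [ 1.  0.  1.  1.  1.  1. 87. 87. 86. 86.  1.  1.  1.  1.  1.  1.  1.  1.]
w2 -89 [ 1.  1.  1.  1.  1.  1. 86. 86. 86. 84. 48. 49. 48.  1.  1.  1.  1.  1.]
w2 -83 [ 1.  1.  1. -0.  1.  1. 86. 86. 86. 84. 84. 84. 84. 48.  1.  1.  1.  1.]
w2 -77 [-1. -9. 81. 80. 81. 81. 84. 84. 84. 80. 88. 88. 88. 80. 80. 80. 80. 80.]
w2 -71 [-9. -9. 81. 82. 82. 80. 85. 84. 85. 82. 89. 89. 89. 88. 81. 80. 81. 81.]
w2 -65 [ -9.  -9.  80.  81.  80.  80.  86.  84.  85.  80.  87.  85.  97.  99. 100.  99.  97.  81.]
w2 -59 [  1.  -9.  79.  79.  80.  80.  83.  83.  83.  80.  80.  97. 100. 101. 100. 100. 100.  99.]
w2 -53 [ -9.  -9.  78.  79.  80.  80.  81.  82.  82.  79.  94.  99. 100. 100.  99.  99.  99. 100.]
```

```bash
python3 - <<'E'
import cv2
a=cv2.imread('pics/w1.png')[235:335,250:400];b=cv2.imread('pics/w2.png')[235:335,150:300]
cv2.imwrite('pics/crop.png',cv2.resize(cv2.hconcat([a,b]),None,fx=2.6,fy=2.6,interpolation=cv2.INTER_CUBIC))
E
```

```text
(no output)
```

View pics/crop.png

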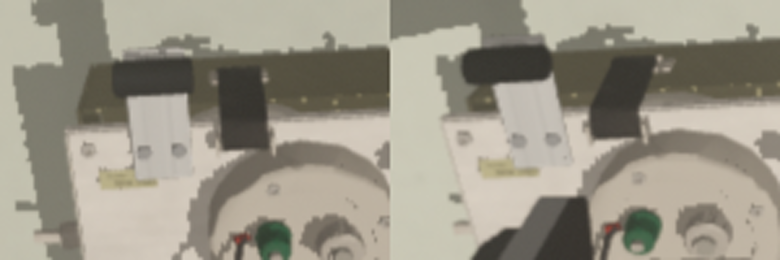

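The latch sits at cell x ≥ -89, so the fingers have room. Yaw is about 0.202, the index about 0.552 rad and the rest angle about 0.12, all consistent with each other. Next I press with closed fingers.

```bash
cat >> h.py <<'E'
yaw=.202;c0=np.array([.600,.107,0]);Rz=R.from_euler('z',yaw).as_matrix();Q=q(yaw+np.pi)
def cw(x,y,z): return Rz@np.array([x,y,z])+c0
def bar(th): return -.181*np.cos(th)+.0135*np.sin(th)+.076, .0615+.0135*np.cos(th)+.181*np.sin(th)
E
python3 - <<'E'
from h import *
np.set_printoptions(precision=4,suppress=True)
arm.movep([.45,.17,.27],q(.14+np.pi))
hand.gripper_close(squeeze=40)
arm.movep(cw(-.104,-.035,.17),Q); arm.move_l(cw(-.104,-.035,.125),rate=.1)
o=get_obs();print(o['t'],o['position'],o['contact_force'],o['gripper_width'])
s=arm.move_l(cw(-.105,-.035,.078),rate=.02,stop_force=8)
o=get_obs();print(s,o['t'],o['position'],o['contact_force'])
arm.dwell(.5);o=get_obs();print(o['position'],o['contact_force']);wrist('w4')
E
```

```text
6.9167 [0.5057 0.0526 0.1259] [-0.0438  0.4344 -0.0268] -0.00018302576783584137
True 8.525 [0.5042 0.0516 0.0899] [-0.7986  0.7759  5.4871]
[0.5042 0.0516 0.0899] [-1.1994 -0.8561  4.7387]
```

The stop was felt at TCP z 0.0899, where 0.090 was predicted, with 4.7 N held against it. Now I grip the bar by its ends.

```bash
python3 - <<'E'
from h import *
np.set_printoptions(precision=4,suppress=True)
arm.move_l(cw(-.104,-.035,.15),rate=.12)
hand.open_gripper()
s=arm.move_l(cw(-.104,-.035,.085),rate=.06,stop_force=6)
o=get_obs();print(s,o['t'],o['position'],o['contact_force'])
if not s:
    hand.gripper_close(squeeze=60);arm.dwell(.2)
    o=get_obs();print(o['t'],o['position'],o['contact_force'],o['gripper_width'],o['gripper_force'])
wrist('w5')
E
```

```text
False 11.75 [0.5055 0.052  0.0854] [0.1928 0.7273 0.339 ]
12.5 [0.5052 0.0511 0.0851] [ 1.8041 -5.4718 -0.4687] 0.028601098890726876 59.04613494873047
```

View pics/w5.png

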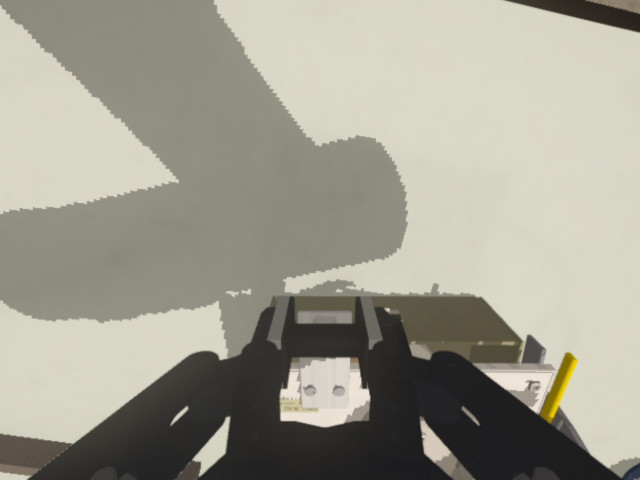

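The bar is held by its ends between the pads (rows 300–355, columns 290–365), and the opening is 28.6 mm. Next I lift along the arc.

```bash
python3 - <<'E'
from h import *
np.set_printoptions(precision=4,suppress=True)
p0=get_obs()['position'];b0=np.array(bar(.12))
for th in np.linspace(.12,.552,7)[1:]:
    b=np.array(bar(th))-b0
    arm.move_l(p0+Rz@np.array([b[0],0,b[1]]),rate=.05)
arm.dwell(.7);o=get_obs();print(o['t'],o['position'],p0+Rz@np.array([b[0],0,b[1]]),o['contact_force'],o['gripper_width'],o['gripper_force'],abs(o['dq']).max())
wrist('w6')
for n in('scene','top'):
    p,d=imaging.camera(n);cv2.imwrite(f'pics/{n}6.png',p[:,:,::-1]);np.savez(n+'6.npz',p=p,d=d)
a=cv2.imread('pics/w6.png');b=cv2.imread('pics/scene6.png')[130:290,220:420];t=cv2.imread('pics/top6.png')[160:290,220:380]
cv2.imwrite('pics/chk.png',np.hstack([cv2.resize(a,(400,300)),cv2.resize(b,(375,300))]))
E
```

```text
15.7 [0.5351 0.0571 0.1563] [0.5356 0.0573 0.1564] [-2.1282 -3.8696 -6.1535] 0.02917063304692866 59.794267416000366 0.0013184468953048934
```

View pics/chk.png

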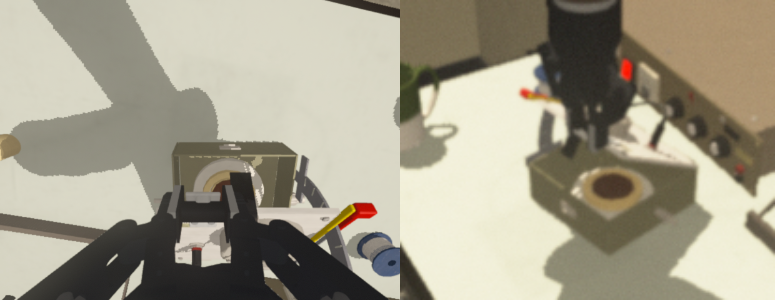

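The bar is still gripped and the lid is raised. The yellow pointer lies alongside the red arm at about (335,222) in the left half. I'll check the angle numerically.

```bash
python3 - <<'E'
from h import *
np.set_printoptions(precision=4,suppress=True)
def an(n,m,T,p,d,boxc=None):
    hsv=cv2.cvtColor(p,cv2.COLOR_RGB2HSV);H,S=hsv[:,:,0],hsv[:,:,1];C=cloud(m,T,d);P=(C-c0)@Rz
    reg=(abs(P[:,:,1]-.09)<.025)&(P[:,:,0]<.09)&(P[:,:,0]>-.12)&(P[:,:,2]>.06)&(P[:,:,2]<.2)
    for col,M,yy in(('yel',(H>20)&(H<34)&(S>150),.083),('red',((H<8)|(H>172))&(S>150),.094)):
        M=M&reg
        if M.sum()<10:continue
        X=P[M];e=np.arctan2(X[:,2]-.0615,.076-X[:,0]);r=np.hypot(X[:,2]-.0615,.076-X[:,0])
        uv=np.argwhere(M)[:,::-1];ry=rays(m,uv)@T[:3,:3].T@Rz;o=(T[:3,3]-c0)@Rz;W=o+ry*((yy-o[1])/ry[:,1])[:,None]
        e2=np.arctan2(W[:,2]-.0615,.076-W[:,0])
        k=(r>.09)&(r<.14)
        print(n,col,M.sum(),'depth-ang',np.median(e[k]),'plane-ang',np.median(e2[k]),'y',np.median(X[k][:,1]),'r',r.min(),r.max())
m=imaging.camera_model('wrist')
for n in('w1','w2','w3','w6'):
    z=np.load(n+'.npz');an(n,m,z['T'],z['p'],z['d'])
for n in('top0','top6','scene0','scene6'):
    z=np.load(n+'.npz');mm=imaging.camera_model(n[:-1]);an(n,mm,mm['world_from_camera'],z['p'],z['d'])
E
```

```text
w1 yel 303 depth-ang 0.14127883867216295 plane-ang 0.14781041270054684 y 0.08308013066043408 r 0.012850451030294483 0.16039394043167737
w1 red 72 depth-ang nan plane-ang nan y nan r 0.15889707704317824 0.1622186385061499
w2 yel 186 depth-ang 0.1429753817434673 plane-ang -0.031389104415184436 y 0.08395670617840446 r 0.014256834396989824 0.1599942666149223
w2 red 269 depth-ang 0.5770050749363145 plane-ang 0.4952263702289187 y 0.09426273872026075 r 0.09709368972906254 0.1618616690772876
w3 yel 505 depth-ang 0.1255031566038058 plane-ang 0.11561836280675511 y 0.0846398995379906 r 0.013369468107677062 0.15784927182233177
w3 red 351 depth-ang 0.5670871149168613 plane-ang 0.560825772944721 y 0.09554039126066512 r 0.09568483530965874 0.1597646830680374
w6 yel 896 depth-ang 0.5704925106990997 plane-ang 0.5667192174680358 y 0.08222345092231406 r 0.08008651018860757 0.16135986172059666
w6 red 1042 depth-ang 0.5701317364341725 plane-ang 0.5614987928915695 y 0.09218494408359704 r 0.11806616761219094 0.1619397602088815
top0 yel 23 depth-ang 0.13124521442392806 plane-ang 0.05919945608563784 y 0.08247752365901762 r 0.06488159849758274 0.15545934317866536
top0 red 46 depth-ang 0.5529555956893741 plane-ang 0.4581143143214796 y 0.092592520005405 r 0.10487055511274013 0.1656886018790696
scene0 yel 21 depth-ang 0.1407683904286141 plane-ang 0.12527025118446242 y 0.08075117847880293 r 0.022797089105032774 0.1560117516016679
scene0 red 23 depth-ang 0.5602394973297683 plane-ang 0.5538575679641005 y 0.0906014164903594 r 0.13006223364531322 0.16351357188291213
scene6 red 11 depth-ang nan plane-ang nan y nan r 0.1593599512666969 0.16313777950744016
  return _methods._mean(a, axis=axis, dtype=dtype,
  ret = ret.dtype.type(ret / rcount)
```

In the same image (w6) the pointer reads 0.570 and the index 0.570. The lid is aligned, still and held, and the index hasn't moved, so I'm handing in.

```bash
python3 -c "
from h import *
print(order.hand_in(),get_obs()['t'])"
```

```text
the job is handed in; nothing more can be done
the job is handed in; nothing more can be done
```

The lid was pressed onto its stop, then lifted by the black bar handle to the red index (pointer and index both read 0.570 rad in the last close view); it is held still there by the handle, and the job is handed in.

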